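# Take the vial block out of the dry-block heater

## Task

The batch has finished warming: first turn the heater's thermostat back until its white pointer stands at the one long mark of the scale, swing the cover up by its bar handle until it stands open and stays there, then draw the vial block straight up out of the well by its T-handle. Finish while holding the block: keep it gripped by the T-handle, level and still, lifted clear above the heater by about a hand's breadth, touching nothing else. Leave the bottle, the vial box and the beaker where they are, and do not tip the block.

Things in the scene. Friction and masses are not known exactly. Their poses are not given: they have to be found in the camera images.
- heater: the white dry-block heater, a box 200 (x) x 320 (y) x 95 mm high, fixed to the bench; origin at the centre of its underside, x points to its rear, z up. Its flat top deck is 95 mm up. The well (55 x 101 mm, 47 mm deep) has its centre at x 0, y +65 mm under the cover; the control panel with the thermostat is on the right half (-y)
- thermostat (a joint): angle of the thermostat knob in rad, about a vertical axis: 0 at the first mark of the scale, growing clockwise seen from above, stop at 4.71. Eleven marks stand 0.471 rad apart; the long mark is the third, at 0.942. It starts well beyond the long mark, somewhere from 1.9 to 2.9, so it is turned back anticlockwise seen from above. It stays where it is left; 0.04 N m turns it
- thermostat_grip (a point): centre of the knob's upright grip bar, on the turning axis, 22 mm above the deck: black bar 42 mm long, 12 mm thick, its top 32 mm above the deck, standing on a 48 mm disc that is 7 mm high. x axis along the bar towards the white pointer end, so it turns with the knob; z up
- long_mark (a point): middle of the one long black mark of the scale (20 mm long, the others are 7 mm), printed on the deck 39 mm from the knob's axis
- cover (a joint): opening angle of the cover in rad: 0 closed, growing as its front edge swings up and back, 1.57 upright, stop at 1.75. Stiff hinge: it stays where it is left; about 2 to 3 N at the handle moves it
- cover_handle (a point): centre of the cover's bar handle, a round bar of 12 mm diameter along the heater's y, 96 mm between its two end posts, 40 mm in front of the cover's front face and 18 mm below the cover's top when closed; it moves with the cover. The cover is a grey hood, 125 (x) x 160 (y) x 66 mm high, open below, wall 4 mm, that stands over the well and hides the block
- cover_hinge (a point): middle of the cover's hinge line, which runs along the heater's y at the rear lower edge of the cover, 65 mm behind the well's centre and 97 mm above the bench; the handle is 165 mm in front of it and 48 mm above it when closed. The point turns with the cover
- block: the vial block: aluminium, 50 (x) x 96 (y) x 50 mm high, with eight small capped vials fixed in it, their caps 14 mm above its top; origin at the centre of its underside, z up. It starts in the well, its underside 48 mm above the bench, about 2 mm clear all round, its x along the heater's x. 0.35 to 0.6 kg
- block_grip (a point): centre of the T-handle's black crossbar, 97 mm above the underside of the block on its vertical centre line: bar 50 mm long along the block's x, 12 mm thick (y), 14 mm high, on an 8 mm stem
- reagent: bystander: amber bottle, 68 mm diameter, 160 mm high, to the left of the heater; origin at the centre of its underside
- vialbox: bystander: open white vial box with dividers, 100 x 130 x 45 mm, to the right of the heater; origin at the centre of its underside
- beaker: bystander: glass beaker, 64 mm diameter, 75 mm high, behind the right half of the heater; origin at the centre of its underside

How it is judged:
On the way, in this order (a step that is already met when the one before it is completed fails the run):
1. the thermostat pointer stands at the long mark (value of joint thermostat between 0.822 and 1.062 rad and velocity of joint thermostat between -0.05 and 0.05 rad/s), for 0.2 s.
2. the cover stands open (value of joint cover above 1.2 rad), for 0.2 s.
3. the block is out of the well (z of block in the frame of heater above 0.1 m and contact force between the fingers and block above 1 N), for 0.2 s.
At the end, for the whole second after the job is handed in: Thermostat within 0.12 rad of the long mark; cover open more than 1.2 rad; the fingers hold the block by its T-handle (TCP within 50 mm of the crossbar's centre), underside at least 40 mm above the heater's deck, level within 0.2 rad, still, touching nothing else (value of joint thermostat between 0.822 and 1.062 rad and value of joint cover above 1.2 rad and z of block in the frame of heater above 0.135 m and angle between block's own z axis and vertical below 0.2 rad and linear speed of block below 0.03 m/s and contact force between the fingers and block above 1 N and distance between the grasp point and block_grip below 0.05 m and contact force between block and heater below 0.1 N and contact force between block and reagent below 0.1 N and contact force between block and vialbox below 0.1 N and contact force between block and beaker below 0.1 N); the arm keeps its last pose, push and grip.
It fails at once if a bystander is pushed more than 30 mm or tipped (distance of any of reagent, vialbox, beaker from where it was at the start of the episode above 0.03 m or angle between any of reagent, vialbox, beaker's own z axis and vertical above 0.4 rad).
It fails at once if the block is tipped (angle between block's own z axis and vertical above 0.5 rad).
It also fails if it takes over 69 s, if anything falls off the work surface, if the arm or the gripper's body presses on something with over 40 N, if the wrist force passes 120 N, or if a joint passes its speed limit or range.

## Robot

A 7-joint arm with a two-finger parallel gripper is mounted at the origin on the work surface. World frame = base frame: x ahead of the robot, y to its left, z up, the work surface at z = 0. Lengths are in m, angles in rad, forces in N, time in s.
With the tool pointing down it reaches from about 0.4 to 0.85 m from the base axis. Payload 10.4 kg.
Tool frame: the origin (TCP) lies between the finger pads, 19 mm behind the fingertips; this is the grasp point; z points along the fingers, y is the line along which they close (so a half turn about z gives the same grasp; the last joint's range is limited). The gripper opens to 85 mm and grips with 20 to 120 N. Pads are 22 mm wide; open, the fingers measure 114 mm over their backs; the gripper's body (76 mm by 85 mm) begins 54 mm behind the grasp point. The pads swing forward as they close: fully open they stand 13 mm farther back than shut.
Start: joints at [-1.358, 0.332, -0.065, 1.46, 0.022, 1.35, -0.088], TCP at [0.146, 0.608, 0.25] pointing down, gripper open.
Joint ranges: [-2.6, 2.6], [-0.5, 2.12], [-1.47, 1.34], [0.16, 2.42], [-1.27, 4.41], [0.06, 2.06], [-2.6, 2.6]. Speed limits (rad/s): [2.22, 2.22, 2.79, 2.79, 3.14, 3.14, 3.14].

## Interface

Orientations are given as a unit quaternion [x, y, z, w].
In Python, from workcell import get_obs, optics, job gives the robot as it stands. The module is installed in compiled form; this text tells all that it offers.
- The arm moves only by the tool send_rows, never from a script. Its argument "plan" is a list that holds one entry, the list of rows, each a list of 7 numbers: the turn, a rotation vector about the tool's x, y, z in units of 1.5 rad (1.0 is 1.5 rad), then the shift along the tool's x, y, z in units of 20 cm (1.0 is 20 cm), then the opening, from 0 (shut) to 1 (fully open). A call has 1 to 20 rows; each row shifts and turns the commanded pose from where the row before left it, along the tool's axes as they then stand; what a row does not reach is not made up. A row lasts 1/12 s, in which the tool goes at most 41.7 mm and 7.16 degrees, less where a joint would pass 70% of its speed; a pose out of reach is approached as far as the arm can. A call with a number of a shift or a turn outside -1 to 1 is refused whole. A call with a gripper value outside its range is refused whole. The fingers move at their own pace and stop on an object; "squeeze" is the grip in N (left out, the last holds). Time passes only in rows, so rows that do not move let the fingers close. It gives the time, the measured TCP pose, the force, the opening and the grip force at its end, in the units of the state.
- get_obs(): the state, without advancing time (a new reading comes with each control period).
- optics.camera(name): name is "scene" or "top" or "wrist"; returns the picture (384x512x3 uint8, red, green, blue); there is no depth.
- optics.get_calibration(name): a dict with "intrinsics" (3x3 intrinsics, pixels), "distortion" ([k1, k2, p1, p2, k3] as OpenCV has them; the pictures are not rectified), "world_from_camera" (4x4, takes a point from camera to world coordinates); the wrist camera has in their place "T_tool_cam" (4x4, takes a point from camera to tool coordinates, whose origin is the TCP and whose axes are the flange's). Camera axes: x right, y up, looking along -z (the intrinsics and any distortion apply to the point x, -y, -z); pixel columns grow to the right and rows downward; lengths in m; the calibration is good to about 2 mm. A picture is of the moment at which its call begins: read the wrist's pose just before it. get_calibration takes no time and is no camera call.
- job.hand_in(): hands the job in; it is judged then, once.
The state is a dict: "clock": time; "joint_pos": joint angles; "joint_velocities": joint speeds; "tau": joint torques, N m; "position": TCP position; "ee_rot": TCP orientation; "ft_force": force on the tool from outside, world axes, zero at the start; "torque": the same for the moment, N m; "grip_width": opening from 0.0 (shut) to 1.0 (fully open); "grasp_force": force on a finger pad.
Only numpy, scipy, OpenCV 4.12 (cv2) and the standard library are available. Lean on these libraries where they do the work, as an engineer would, in place of code of your own. Each camera call takes 0.05 s, during which the arm holds its last target. There are 200 camera calls.

## Working session

There is one attempt and no reset: what is moved stays moved. The work goes in short steps, Python scripts to look and compute and a tool call to move; the robot and the scene stay as the last step left them, time stands still between calls to the robot, and variables do not carry over. Pictures are saved under pics/ and viewed, at most 10 in all, crops included, and the job is handed in when it is done.

Besides the shell and the picture viewer there is one more tool, called after "Call:" as a command line: name --argument value ..., lists and objects as JSON in quotes. send_rows: Moves the arm, as the interface text tells. Its arguments: {"type":"object","properties":{"plan":{"type":"array"},"squeeze":{"type":"number"}},"required":["plan"]}

```bash
mkdir -p pics; python3 - <<'E'
from workcell import get_obs, optics
import cv2, numpy as np
np.set_printoptions(precision=4,suppress=True)
for k,v in get_obs().items(): print(k,np.array(v))
for n in ("scene","top","wrist"):
    im=optics.camera(n); cv2.imwrite(f"pics/{n}0.png",im[:,:,::-1])
    c=optics.get_calibration(n)
    for k,v in c.items(): print(n,k,np.array(v))
a=[cv2.imread(f"pics/{n}0.png") for n in ("scene","top","wrist")]
E
```

```text
clock 0.0
joint_pos [-1.3576  0.3329 -0.0647  1.4609  0.0216  1.3499 -0.0885]
joint_velocities [-0.0005 -0.0012  0.0013 -0.0015  0.0004 -0.0007  0.0001]
tau [ -0.0003 -62.5446   0.049  -39.1612   0.0162   0.01    -0.    ]
position [0.1459 0.6074 0.2492]
ee_rot [ 0.1176  0.9931 -0.0007 -0.    ]
ft_force [0.3014 0.0061 0.2951]
torque [-0.0073 -0.0477  0.0496]
grasp_force 0.0
grip_width 0.999426424565524
scene intrinsics [[375.8905   0.     253.2428]
 [  0.     375.8905 185.5736]
 [  0.       0.       1.    ]]
scene distortion [-0.0392  0.      0.      0.      0.    ]
scene world_from_camera [[-0.1001 -0.848   0.5204  1.1112]
 [ 0.995  -0.0819  0.0579  0.074 ]
 [-0.0065  0.5236  0.8519  0.9211]
 [ 0.      0.      0.      1.    ]]
top intrinsics [[429.7947   0.     251.3405]
 [  0.     429.7947 188.4965]
 [  0.       0.       1.    ]]
top distortion [-0.0793  0.      0.      0.      0.    ]
top world_from_camera [[-0.0217  0.9835 -0.1794  0.4421]
 [-0.9995 -0.017   0.0275  0.0365]
 [ 0.024   0.1799  0.9834  1.1208]
 [ 0.      0.      0.      1.    ]]
wrist intrinsics [[292.0322   0.     259.7956]
 [  0.     292.0322 194.4716]
 [  0.       0.       1.    ]]
wrist distortion [-0.0047  0.      0.      0.      0.    ]
wrist T_tool_cam [[ 0.0003  0.9662  0.258   0.0651]
 [ 1.     -0.0003 -0.0001 -0.    ]
 [-0.0001  0.258  -0.9662 -0.1236]
 [ 0.      0.      0.      1.    ]]
```

View pics/top0.png

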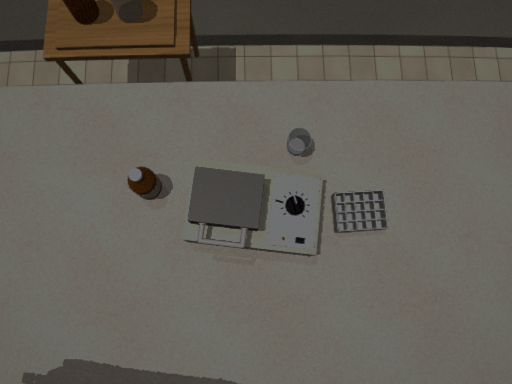

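View pics/scene0.png

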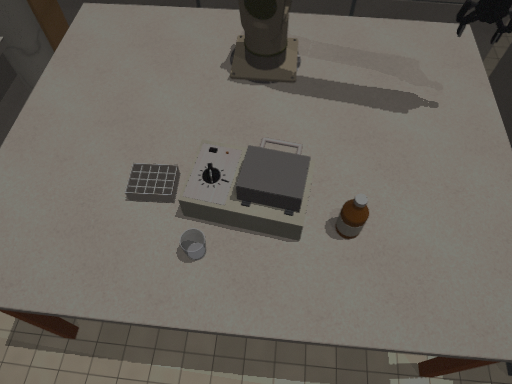

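The top view shows the heater's hood at (228,198), the handle bar at about (222,240), the knob at (295,205), and the long mark at (280,202). The bottle is at (142,181), the box at (360,211) and the beaker at (298,142).

```bash
cat > h.py <<'E'
from workcell import get_obs, optics, job
import cv2, numpy as np
from scipy.spatial.transform import Rotation as R
np.set_printoptions(precision=4,suppress=True)
def pose():
    o=get_obs(); T=np.eye(4); T[:3,:3]=R.from_quat(o["ee_rot"]).as_matrix(); T[:3,3]=o["position"]; return T
def ray(n,uv,T=None):
    c=optics.get_calibration(n)
    W=np.array(c["world_from_camera"]) if n!="wrist" else T@np.array(c["T_tool_cam"])
    p=cv2.undistortPoints(np.array([[uv]],float),np.array(c["intrinsics"]),np.array(c["distortion"]))[0,0]
    d=W[:3,:3]@np.array([p[0],-p[1],-1]); return W[:3,3],d/np.linalg.norm(d)
def plane(r,z): return r[0]+r[1]*(z-r[0][2])/r[1][2]
def tri(*rs):
    A=sum(np.eye(3)-np.outer(d,d) for o,d in rs); b=sum((np.eye(3)-np.outer(d,d))@o for o,d in rs)
    p=np.linalg.solve(A,b); return p,max(np.linalg.norm((np.eye(3)-np.outer(d,d))@(p-o)) for o,d in rs)
def snap(n,f):
    T=pose(); im=optics.camera(n)[:,:,::-1].copy(); cv2.imwrite(f"pics/{f}.png",im); return im,T
E
python3 - <<'E'
import cv2,numpy as np
a=cv2.imread("pics/top0.png")[155:265,180:340]; b=cv2.imread("pics/scene0.png")[130:240,172:332]
c=np.vstack([a,b]); c=cv2.convertScaleAbs(c,alpha=1.6)
a=cv2.resize(c[:110],None,fx=5,fy=5,interpolation=cv2.INTER_CUBIC);b=cv2.resize(c[110:],None,fx=5,fy=5,interpolation=cv2.INTER_CUBIC)
cv2.imwrite("pics/a.png",a);cv2.imwrite("pics/b.png",b)
E
```

```text
(no output)
```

View pics/a.png

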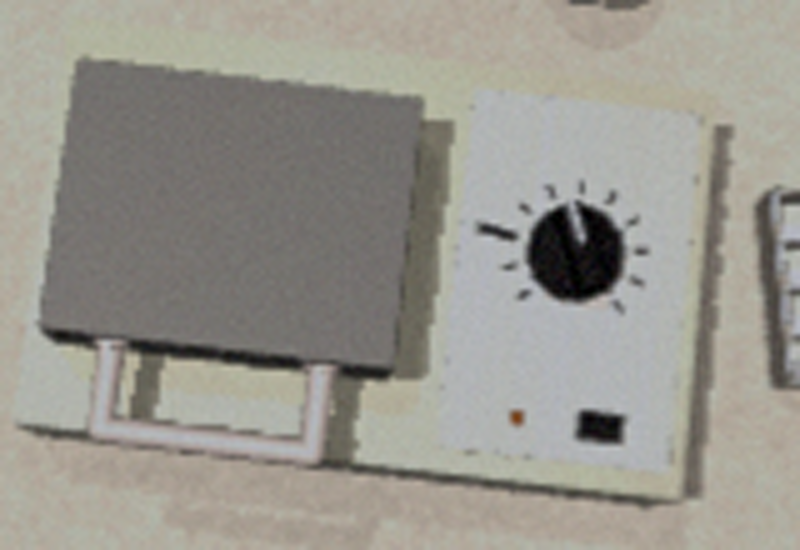

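View pics/b.png

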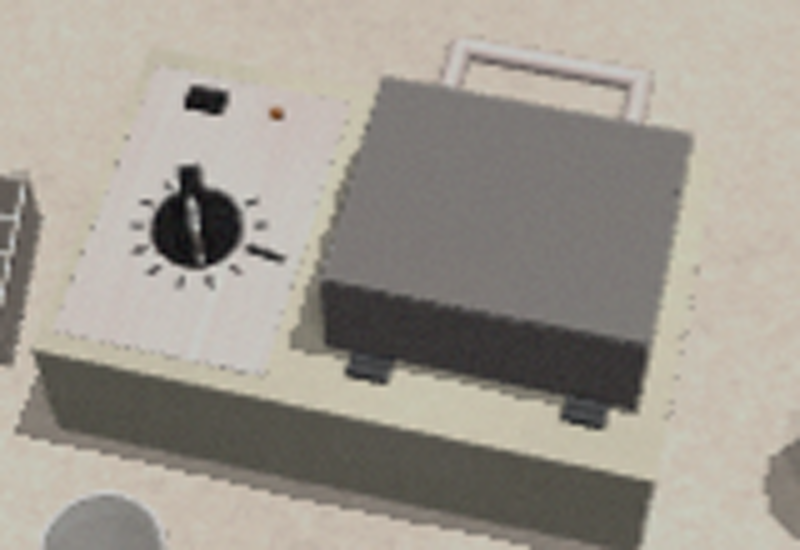

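The crops show the knob centre at (575,252) and the long mark from (478,228) to (515,236). The white pointer's tip is at (570,205), and the handle bar runs from (105,430) to (310,450). In the scene crop the knob is at (197,228), the mark runs from (247,247) to (285,259), and the bar from (458,45) to (645,76).

```bash
python3 - <<'E'
from h import *
t=lambda x,y: ray("top",((x+.5)/5-.5+180,(y+.5)/5-.5+155))
s=lambda x,y: ray("scene",((x+.5)/5-.5+172,(y+.5)/5-.5+130))
P={}
for n,a,b in [("knobdisc",(575,252),(197,230)),("m_out",(478,228),(285,259)),("m_in",(515,236),(247,247)),("barL",(103,430),(645,76)),("barR",(312,452),(458,45)),
  ("hoodFL",(41,332),(692,133)),("hoodFR",(390,372),(380,78)),("hoodRL",(82,60),(645,345)),("hoodRR",(422,98),(324,283)),("hRdeckR",(710,100),(36,350)),("lamp",(517,417),(276,113))]:
    p,e=tri(t(*a),s(*b)); P[n]=p; print(n,p,e)
y=P["hoodFL"]+P["hoodRL"]-P["hoodFR"]-P["hoodRR"]; print("yaw",np.arctan2(-y[0],y[1]))
y=P["barL"]-P["barR"]; print("yaw bar",np.arctan2(-y[0],y[1]),np.linalg.norm(y))
k=plane(t(575,252),.100); k2=plane(s(197,230),.1); print(k,k2)
tip=plane(t(571,205),.127); tip2=plane(t(571,205),.10); print("tip",tip,tip2)
print("tip,tail top at .127", plane(t(572,204),.127),plane(t(584,242),.127),"scene",plane(s(192,195),.127),plane(s(203,262),.127))
E
```

```text
knobdisc [ 0.5868 -0.0957  0.0953] 0.00014557763389455916
m_out [ 0.5995 -0.0483  0.0941] 0.0010179001705810076
m_in [ 0.5952 -0.0674  0.0959] 0.0003915107352817607
barL [0.5025 0.1292 0.1459] 0.001982017745323493
barR [0.4909 0.033  0.1455] 0.00015251613619874274
hoodFL [0.546  0.1543 0.1586] 0.0005667566013967839
hoodFR [ 0.5254 -0.0034  0.1572] 0.0009628504066224249
hoodRL [0.6707 0.1355 0.1594] 7.895404590892841e-05
hoodRR [ 0.6505 -0.0189  0.1577] 0.0012724649580404764
hRdeckR [ 0.6624 -0.1671  0.0882] 0.00023432536939042015
lamp [ 0.5079 -0.0648  0.0961] 0.00019889258545694276
yaw -0.130141264456454
yaw bar -0.1200688425214255 0.09690973286357014
[ 0.5862 -0.0953  0.1   ] [ 0.5898 -0.0946  0.1   ]
tip [ 0.6047 -0.0908  0.127 ] [ 0.6091 -0.0942  0.1   ]
tip,tail top at .127 [ 0.6052 -0.0913  0.127 ] [ 0.587  -0.0962  0.127 ] scene [ 0.5861 -0.095   0.127 ] [ 0.6255 -0.0831  0.127 ]
```

Call:
send_rows --plan '[[[0,0,0,-0.12,-0.12,-0.02,1],[0,0,0,-0.12,-0.12,-0.02,1],[0,0,0,-0.12,-0.12,-0.02,1],[0,0,0,-0.12,-0.12,-0.02,1],[0,0,0,-0.12,-0.12,-0.02,1],[0,0,0,-0.12,-0.12,-0.02,1],[0,0,0,-0.12,-0.12,-0.02,1],[0,0,0,-0.12,-0.12,-0.02,1],[0,0,0,-0.12,-0.12,-0.02,1],[0,0,0,-0.12,-0.12,-0.02,1],[0,0,0,-0.12,-0.12,0,1],[0,0,0,-0.12,-0.12,0,1],[0,0,0,-0.12,-0.12,0,1],[0,0,0,-0.12,-0.12,0,1],[0,0,0,-0.12,-0.12,0,1],[0,0,0,-0.12,-0.12,0,1],[0,0,0,-0.12,-0.12,0,1],[0,0,0,-0.12,-0.12,0,1],[0,0,0,-0.12,-0.12,0,1],[0,0,0,-0.12,-0.12,0,1]]]'

```text
clock: 1.82
position: [0.501, 0.0272, 0.29]
ee_rot: [0.118, 0.993, 0.0, 0.0]
ft_force: [0.6, 0.5, 0.3]
grip_width: 1.0
grasp_force: 0.0
```

Call:
send_rows --plan '[[[0,0,0.08,0,0,0,1],[0,0,0.08,0,0,0,1],[0,0,0.08,0,0,0,1],[0,0,0.08,0,0,0,1],[0,0,0.08,0,0,0,1],[0,0,0.08,0,0,0,1],[0,0,0.08,0,0,0,1],[0,0,0.08,0,0,0,1],[0,0,0.08,0,0,0,1],[0,0,0.08,0,0,0,1],[0,0,0.08,0,0,0,1],[0,0,0.08,0,0,0,1],[0,0,0.08,0,0,0,1],[0,0,0.08,0,0,0,1],[0,0,0.08,0,0,0,1],[0,0,0.08,0,0,0,1],[0,0,0.08,0,0,0,1],[0,0,0.08,0,0,0,1],[0,0,0.08,0,0,0,1],[0,0,0.08,0,0,0,1]]]'

```text
clock: 3.48
position: [0.5004, 0.0289, 0.2898]
ee_rot: [0.969, 0.247, -0.0, -0.0]
ft_force: [-0.4, -0.9, -0.9]
grip_width: 0.997
grasp_force: 0.0
```

```bash
cat >> h.py <<'E'
def go(x,y,z,ydeg):
    "remaining shift (tool units) and yaw turn for TCP target, tool pointing down, tool y at world angle ydeg"
    T=pose(); a=np.radians(ydeg); Y=np.array([np.cos(a),np.sin(a),0]); Z=np.array([0,0,-1.]); X=np.cross(Y,Z)
    G=np.c_[X,Y,Z]; rv=R.from_matrix(T[:3,:3].T@G).as_rotvec()/1.5
    d=np.array([x,y,z])-T[:3,3]
    print("turn",rv,"shift before turn",T[:3,:3].T@d/.2,"after turn",G.T@d/.2,"yang",np.degrees(np.arctan2(T[1,1],T[0,1])),T[:3,3])
E
python3 - <<'E'
from h import *
go(.587,-.0955,.30,-74)
o=get_obs(); print(o["clock"],np.array(o["joint_pos"]))
E
```

```text
turn [-0.0001  0.0003  0.1471] shift before turn [ 0.0819  0.7532 -0.0512] after turn [ 0.2448  0.717  -0.051 ] yang -61.35743306157216 [0.5004 0.0289 0.2898]
3.4833 [-0.734   0.0174  0.6     1.7469 -0.0101  1.3808 -1.2031]
```

Call:
send_rows --plan '[[[0,0,0.07,0,0,0,1],[0,0,0.077,0,0,0,1],[0,0,0,0.04,0.12,-0.01,1],[0,0,0,0.04,0.12,0,1],[0,0,0,0.04,0.12,0,1],[0,0,0,0.04,0.12,0,1],[0,0,0,0.04,0.12,0,1],[0,0,0,0.045,0.117,0,1],[0,0,0,0,0,0,1],[0,0,0,0,0,0,1],[0,0,0,0,0,0,1]]]'

```text
clock: 4.4
position: [0.5877, -0.0945, 0.2916]
ee_rot: [0.99, 0.142, -0.0, -0.0]
ft_force: [-0.3, 0.4, -1.6]
grip_width: 0.997
grasp_force: 0.0
```

```bash
python3 - <<'E'
from h import *
im,T=snap("wrist","w1"); np.save("w1.npy",T)
go(.587,-.0955,.117,-74)
cv2.imwrite("pics/w1v.png",cv2.resize(cv2.convertScaleAbs(im,alpha=1.5),(768,576)))
E
```

```text
turn [-0.0005  0.0002  0.0047] shift before turn [-0.0052  0.007   0.8741] after turn [-0.0054  0.0063  0.8741] yang -73.59515936083791 [ 0.5877 -0.094   0.2918]
```

View pics/w1v.png

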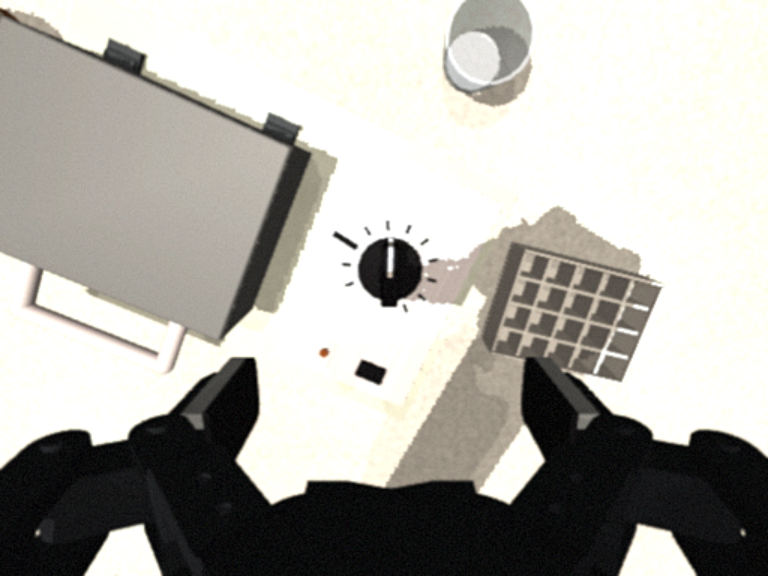

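The wrist view shows the knob disc at (390,268) with the bar upright in the picture. The white pointer's tip is at (391,238), and the long mark runs from (335,234) to (357,247).

```bash
python3 - <<'E'
from h import *
T=np.load("w1.npy"); w=lambda x,y: ray("wrist",((x+.5)/1.5-.5,(y+.5)/1.5-.5),T)
t=lambda x,y: ray("top",((x+.5)/5-.5+180,(y+.5)/5-.5+155))
s=lambda x,y: ray("scene",((x+.5)/5-.5+172,(y+.5)/5-.5+130))
print("knob",tri(w(390,269),t(575,252),s(197,230)))
g=cv2.imread("pics/w1.png").max(axis=2); m=(g<45).astype(np.uint8)
n,l,st,c=cv2.connectedComponentsWithStats(m)
k=plane(w(390,269),.1)
for i in range(1,n):
    if 5<st[i,4]<4000 and 170<c[i,0]<330 and 130<c[i,1]<230:
        p=plane(ray("wrist",c[i],T),.095 if st[i,4]<300 else .102); d=p-k; print(st[i],p,"ang",np.degrees(np.arctan2(d[1],d[0])),np.linalg.norm(d[:2]))
a,b=plane(w(391,240),.127),plane(w(389.5,274),.127); print(a,b,np.degrees(np.arctan2(*(a-b)[1::-1])))
print("bar",tri(w(163,361),s(458,45),t(312,452)),tri(w(33,304),s(645,76),t(103,430)))
E
```

```text
knob (array([ 0.5863, -0.0956,  0.0955]), np.float64(0.00111011395516169))
[ 148   85   59  140 1616] [ 0.5921 -0.004   0.102 ] ang 86.21202632531464 0.09113823679204248
[223 155  14  11  35] [ 0.5966 -0.0575  0.095 ] ang 74.39165758907707 0.03888165795956278
[ 240  159   41   45 1244] [ 0.5849 -0.0952  0.102 ] ang -167.29156323417828 0.001252033539206166
[ 0.6105 -0.0885  0.127 ] [ 0.5882 -0.094   0.127 ] 13.888489613183106
bar (array([0.4919, 0.0337, 0.1463]), np.float64(0.001795550472574202)) (array([0.5024, 0.1288, 0.1403]), np.float64(0.00435589717472264))
```

Call:
send_rows --plan '[[[0,0,0.01,-0.008,0.006,0.1,1],[0,0,0,0,0,0.12,1],[0,0,0,0,0,0.12,1],[0,0,0,0,0,0.12,1],[0,0,0,0,0,0.12,1],[0,0,0,0,0,0.1,1],[0,0,0,0,0,0.1,1],[0,0,0,0,0,0.04,1],[0,0,0,0,0,0.03,1],[0,0,0,0,0,0,1],[0,0,0,0,0,0,1]]]' --squeeze 30

```text
clock: 5.37
position: [0.5872, -0.0963, 0.1229]
ee_rot: [0.991, 0.135, 0.001, -0.0]
ft_force: [0.8, 0.2, 0.8]
grip_width: 1.003
grasp_force: 0.0
```

```bash
python3 - <<'E'
from h import *
go(.5865,-.0955,.1245,-75.5)
E
```

```text
turn [ 0.     -0.0007  0.0118] shift before turn [-0.0021 -0.0047 -0.008 ] after turn [-0.0022 -0.0046 -0.008 ] yang -74.48843758406564 [ 0.5872 -0.0963  0.1229]
```

Call:
send_rows --plan '[[[0,0,0.005,-0.002,-0.004,-0.01,0.5],[0,0,0,0,0,0,0],[0,0,0,0,0,0,0],[0,0,0,0,0,0,0],[0,0,0,0,0,0,0],[0,0,0,0,0,0,0],[0,0,0,0,0,0,0],[0,0,0,0,0,0,0],[0,0,0,0,0,0,0],[0,0,0,0,0,0,0],[0,0,0,0,0,0,0],[0,0,0,0,0,0,0]]]'

```text
clock: 6.37
position: [0.586, -0.0949, 0.1242]
ee_rot: [0.991, 0.131, -0.0, -0.001]
ft_force: [-3.3, 3.4, 5.6]
grip_width: 0.132
grasp_force: 32.4
```

Call:
send_rows --plan '[[[0,0,-0.04,0,0,0,0],[0,0,-0.06,0,0,0,0],[0,0,-0.06,0,0,0,0],[0,0,-0.06,0,0,0,0],[0,0,-0.06,0,0,0,0],[0,0,-0.06,0,0,0,0],[0,0,-0.06,0,0,0,0],[0,0,-0.06,0,0,0,0],[0,0,-0.06,0,0,0,0],[0,0,-0.06,0,0,0,0],[0,0,-0.06,0,0,0,0],[0,0,-0.04,0,0,0,0],[0,0,-0.02,0,0,0,0],[0,0,0,0,0,0,0],[0,0,0,0,0,0,0],[0,0,0,0,0,0,0],[0,0,0,0,0,0,0]]]'

```text
clock: 7.78
position: [0.5857, -0.0945, 0.1242]
ee_rot: [0.792, 0.611, 0.0, -0.001]
ft_force: [-5.5, 4.4, 7.5]
grip_width: 0.132
grasp_force: 32.4
```

```bash
python3 - <<'E'
from h import *
go(.5865,-.0955,.1245,-16)
im,T=snap("wrist","w2"); np.save("w2.npy",T)
cv2.imwrite("pics/w2v.png",cv2.resize(cv2.convertScaleAbs(im[120:384,130:400],alpha=1.5),None,fx=2,fy=2))
E
```

```text
turn [-0.0012 -0.0011  0.0149] shift before turn [-0.004   0.005  -0.0014] after turn [-0.0039  0.0051 -0.0014] yang -14.722838528878082 [ 0.5857 -0.0945  0.1242]
```

Call:
send_rows --plan '[[[0,0,0.01,0,0,0,0],[0,0,0,0,0,0,0],[0,0,0,0,0,0,0.4],[0,0,0,0,0,0,0.6],[0,0,0,0,0,0,0.6],[0,0,0,0,0,0,0.6],[0,0,0,0,0,0,0.6],[0,0,0,0,0,-0.05,0.6],[0,0,0,0,0,-0.1,0.6],[0,0,0,0,0,-0.1,0.6],[0,0,0,0,0,-0.1,0.6],[0,0,0,0,0,-0.1,0.6],[0,0,0,0,0,-0.1,0.6],[0,0,0,0,0,-0.1,0.6],[0,0,0,0,0,-0.1,0.6],[0,0,0,0,0,0,0.6],[0,0,0,0,0,0,0.6],[0,0,0,0,0,0,0.6]]]'

```text
clock: 9.33
position: [0.586, -0.0959, 0.2738]
ee_rot: [0.797, 0.604, -0.0, -0.0]
ft_force: [-0.5, 1.6, 0.1]
grip_width: 0.604
grasp_force: 0.0
```

```bash
python3 - <<'E'
from h import *
im,T=snap("wrist","w3"); np.save("w3.npy",T)
go(.4967,.0811,.146,-7.2)
cv2.imwrite("pics/w3v.png",cv2.resize(cv2.convertScaleAbs(im,alpha=1.3),(768,576)))
E
```

```text
turn [-0.0007  0.0001 -0.0982] shift before turn [ 0.7318 -0.6667  0.6373] after turn [ 0.8218 -0.5528  0.6367] yang -15.642676203821678 [ 0.5858 -0.0958  0.2733]
```

View pics/w3v.png

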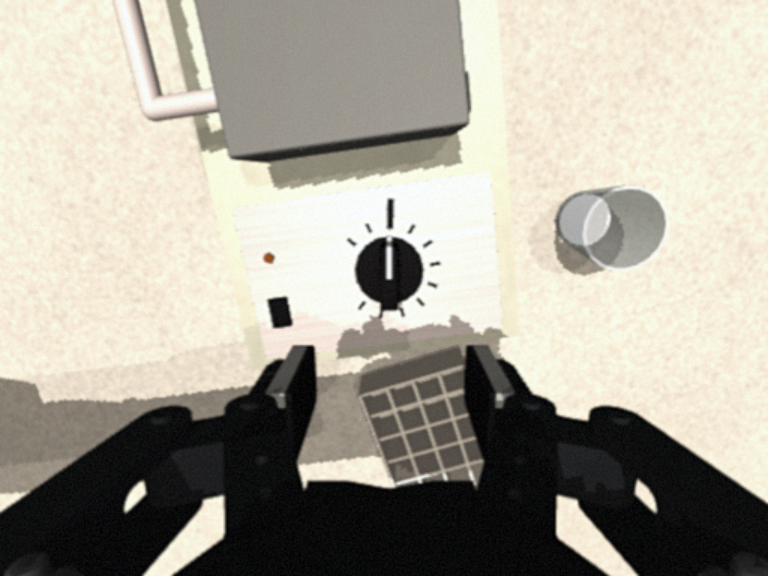

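The pointer (389,240–278) now lines up with the long mark (390,200–228). Next is the cover handle.

Call:
send_rows --plan '[[[0,0,-0.05,0,0,0,0.35],[0,0,-0.048,0,0,0,0.35],[0,0,0,0.1,-0.07,0,0.35],[0,0,0,0.12,-0.08,0,0.35],[0,0,0,0.12,-0.08,0,0.35],[0,0,0,0.12,-0.08,0,0.35],[0,0,0,0.12,-0.08,0,0.35],[0,0,0,0.12,-0.08,0,0.35],[0,0,0,0.12,-0.083,0,0.35],[0,0,0,0,0,0.1,0.35],[0,0,0,0,0,0.1,0.35],[0,0,0,0,0,0.1,0.35],[0,0,0,0,0,0,0.35],[0,0,0,0,0,0,0.35],[0,0,0,0,0,0,0.35]]]'

```text
clock: 10.63
position: [0.4973, 0.0806, 0.2148]
ee_rot: [0.75, 0.661, 0.0, 0.0]
ft_force: [-0.3, -0.5, 1.1]
grip_width: 0.349
grasp_force: 0.0
```

```bash
python3 - <<'E'
from h import *
im,T=snap("wrist","w4"); np.save("w4.npy",T)
go(.4967,.0811,.146,-7.2)
cv2.imwrite("pics/w4v.png",cv2.resize(cv2.convertScaleAbs(im,alpha=1.3),(768,576)))
E
```

```text
turn [ 0.0008 -0.0005 -0.0004] shift before turn [ 0.0011 -0.0052  0.3456] after turn [ 0.0013 -0.0048  0.3456] yang -7.237991943437056 [0.4976 0.0807 0.2151]
```

View pics/w4v.png

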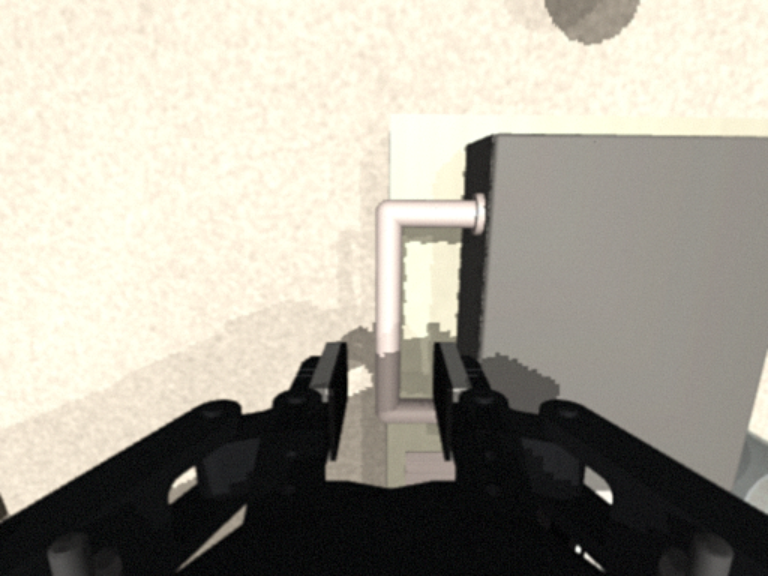

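The bar (388, rows 205–412) is centred between the fingers. I'll descend and grip it.

Call:
send_rows --plan '[[[0,0,0,0,-0.003,0.1,0.35],[0,0,0,0,0,0.1,0.35],[0,0,0,0,0,0.1,0.35],[0,0,0,0,0,0.045,0.35],[0,0,0,0,0,0,0.35],[0,0,0,0,0,0,0],[0,0,0,0,0,0,0],[0,0,0,0,0,0,0],[0,0,0,0,0,0,0],[0,0,0,0,0,0,0],[0,0,0,0,0,0,0],[0,0,0,0,0,0,0]]]' --squeeze 25

```text
clock: 11.68
position: [0.4966, 0.081, 0.1463]
ee_rot: [0.75, 0.661, 0.0, -0.0]
ft_force: [-5.9, 0.2, 4.6]
grip_width: 0.126
grasp_force: 25.2
```

```bash
python3 - <<'E'
from h import *
T=np.load("w4.npy")
for p in ((388,210),(388,408)): print(plane(ray("wrist",((p[0]+.5)/1.5-.5,(p[1]+.5)/1.5-.5),T),.148))
import numpy as np
r,b=np.hypot(.165,.048),np.arctan2(.048,.165)
# tool y ~ +x_h : print y/z shift units per row for steps
th=np.linspace(0,1.6,33); x=-r*np.cos(th+b); z=r*np.sin(th+b)
for i in range(32): print(i,round((x[i+1]-x[i])/.2,3),round(-(z[i+1]-z[i])/.2,3))
go(.4967,.0811,.146,-7.2)
E
```

```text
[0.503  0.1309 0.148 ]
[0.491  0.0372 0.148 ]
0 0.013 -0.041
1 0.015 -0.04
2 0.017 -0.039
3 0.019 -0.039
4 0.021 -0.038
5 0.023 -0.036
6 0.025 -0.035
7 0.026 -0.034
8 0.028 -0.033
9 0.03 -0.031
10 0.031 -0.03
11 0.033 -0.028
12 0.034 -0.026
13 0.035 -0.025
14 0.036 -0.023
15 0.037 -0.021
16 0.038 -0.019
17 0.039 -0.017
18 0.04 -0.015
19 0.041 -0.013
20 0.041 -0.011
21 0.042 -0.009
22 0.042 -0.007
23 0.043 -0.005
24 0.043 -0.003
25 0.043 -0.001
26 0.043 0.002
27 0.043 0.004
28 0.043 0.006
29 0.042 0.008
30 0.042 0.01
31 0.041 0.012
turn [ 0.0002 -0.0006 -0.0003] shift before turn [0.0006 0.0006 0.0014] after turn [0.0006 0.0006 0.0014] yang -7.224906780570521 [0.4966 0.081  0.1463]
```

Call:
send_rows --plan '[[[0,0,0,0,0.013,-0.041,0],[0,0,0,0,0.015,-0.04,0],[0,0,0,0,0.017,-0.039,0],[0,0,0,0,0.019,-0.039,0],[0,0,0,0,0.021,-0.038,0],[0,0,0,0,0.023,-0.036,0],[0,0,0,0,0.025,-0.035,0],[0,0,0,0,0.026,-0.034,0],[0,0,0,0,0,0,0],[0,0,0,0,0,0,0]]]'

```text
clock: 12.52
position: [0.527, 0.0769, 0.2074]
ee_rot: [0.75, 0.661, -0.001, -0.001]
ft_force: [-16.3, -0.7, 12.1]
grip_width: 0.125
grasp_force: 25.5
```

Call:
send_rows --plan '[[[0,0,0,0,0.024,-0.036,0],[0,0,0,0,0.027,-0.033,0],[0,0,0,0,0.029,-0.031,0],[0,0,0,0,0.032,-0.029,0],[0,0,0,0,0.034,-0.026,0],[0,0,0,0,0.035,-0.025,0],[0,0,0,0,0.036,-0.023,0],[0,0,0,0,0.037,-0.021,0],[0,0,0,0,0,0,0],[0,0,0,0,0,0,0]]]'

```text
clock: 13.35
position: [0.5794, 0.0697, 0.2526]
ee_rot: [0.751, 0.661, 0.001, 0.001]
ft_force: [-4.5, -1.6, 7.3]
grip_width: 0.13
grasp_force: 25.3
```

Forces are low, so I'll continue the arc.

Call:
send_rows --plan '[[[0,0,0,0,0.038,-0.019,0],[0,0,0,0,0.039,-0.017,0],[0,0,0,0,0.04,-0.015,0],[0,0,0,0,0.041,-0.013,0],[0,0,0,0,0.041,-0.011,0],[0,0,0,0,0.042,-0.009,0],[0,0,0,0,0.042,-0.007,0],[0,0,0,0,0.043,-0.005,0],[0,0,0,0,0,0,0],[0,0,0,0,0,0,0]]]'

```text
clock: 14.18
position: [0.6442, 0.0611, 0.2711]
ee_rot: [0.751, 0.661, 0.001, 0.001]
ft_force: [0.7, -3.9, 5.6]
grip_width: 0.123
grasp_force: 25.8
```

Call:
send_rows --plan '[[[0,0,0,0,0.043,-0.003,0],[0,0,0,0,0.043,-0.001,0],[0,0,0,0,0.043,0.002,0],[0,0,0,0,0.043,0.004,0],[0,0,0,0,0.043,0.006,0],[0,0,0,0,0.042,0.008,0],[0,0,0,0,0.042,0.01,0],[0,0,0,0,0.041,0.012,0],[0,0,0,0,0,0,0],[0,0,0,0,0,0,0]]]'

```text
clock: 15.02
position: [0.7112, 0.0521, 0.262]
ee_rot: [0.751, 0.661, -0.0, 0.001]
ft_force: [0.8, -5.5, -1.2]
grip_width: 0.129
grasp_force: 26.3
```

Call:
send_rows --plan '[[[0,0,0,0,0,0,0.4],[0,0,0,0,0,0,0.4],[0,0,0,0,0,0,0.4],[0,0,0,0,0,0,0.4],[0,0,0,0,0,-0.04,0.4],[0,0,0,0,0,-0.1,0.4],[0,0,0,0,0,-0.1,0.4],[0,0,0,0,0,-0.1,0.4],[0,0,0,0,0,-0.1,0.4],[0,0,0,0,-0.1,-0.02,0.4],[0,0,0,0,-0.15,0,0.4],[0,0,0,0,-0.15,0,0.4],[0,0,0,0,-0.15,0,0.4],[0,0,0,0,0,0,0.4]]]'

```text
clock: 16.18
position: [0.5975, 0.0683, 0.3551]
ee_rot: [0.75, 0.662, 0.001, -0.001]
ft_force: [-0.1, 0.2, -0.6]
grip_width: 0.401
grasp_force: 0.0
```

```bash
python3 - <<'E'
from h import *
print(np.array(get_obs()["joint_pos"])); go(.596,.068,.34,82.8)
im,T=snap("top","t5"); cv2.imwrite("pics/t5v.png",cv2.resize(cv2.convertScaleAbs(im[130:270,160:340],alpha=1.8),None,fx=4,fy=4,interpolation=cv2.INTER_CUBIC))
E
```

```text
[-0.5058  0.2518  0.3995  1.3696 -0.0995  1.5398 -0.2391]
turn [ 0.0006 -0.0016 -1.0464] shift before turn [-0.0024 -0.0071  0.0757] after turn [ 0.0071 -0.0023  0.0757] yang -7.134667312072857 [0.5975 0.0683 0.3551]
```

Call:
send_rows --plan '[[[0,0,-0.075,0,0,0,0.4],[0,0,-0.075,0,0,0,0.4],[0,0,-0.075,0,0,0,0.4],[0,0,-0.075,0,0,0,0.4],[0,0,-0.075,0,0,0,0.4],[0,0,-0.075,0,0,0,0.4],[0,0,-0.075,0,0,0,0.4],[0,0,-0.075,0,0,0,0.4],[0,0,-0.075,0,0,0,0.4],[0,0,-0.075,0,0,0,0.4],[0,0,-0.075,0,0,0,0.4],[0,0,-0.075,0,0,0,0.4],[0,0,-0.075,0,0,0,0.4],[0,0,-0.071,0.007,-0.002,0.07,0.4],[0,0,0,0,0,0,0.4],[0,0,0,0,0,0,0.4]]]'

```text
clock: 17.57
position: [0.6002, 0.0673, 0.3396]
ee_rot: [0.066, 0.998, -0.0, -0.0]
ft_force: [0.5, -0.2, -0.6]
grip_width: 0.402
grasp_force: 0.0
```

```bash
python3 - <<'E'
from h import *
go(.596,.068,.145,82.8)
im,T=snap("wrist","w6"); np.save("w6.npy",T); cv2.imwrite("pics/w6v.png",cv2.resize(cv2.convertScaleAbs(im,alpha=1.3),(768,576)))
E
```

```text
turn [-0.0001 -0.0006 -0.0038] shift before turn [0.0204 0.001  0.9732] after turn [0.0213 0.0009 0.9732] yang 82.47183939963391 [0.6002 0.0673 0.3396]
```

View pics/w6v.png

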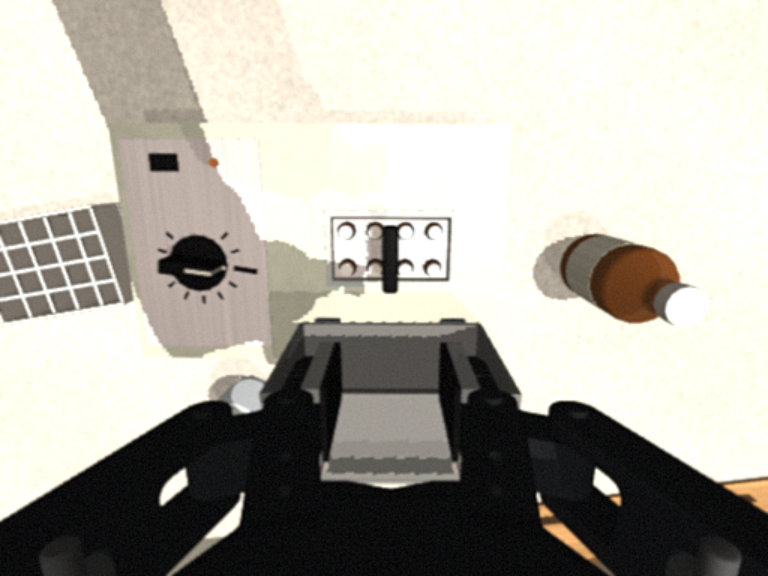

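The cover is open. The block is in view at (332–450, 217–280), with the black crossbar at (391, rows 226–292). The pointer is still at the mark.

```bash
cat >> h.py <<'E'
def bar(f,T,box):
    g=cv2.imread(f"pics/{f}.png").max(axis=2); x0,y0,x1,y1=box; m=(g[y0:y1,x0:x1]<50).astype(np.uint8)
    n,l,st,c=cv2.connectedComponentsWithStats(m); i=1+np.argmax(st[1:,4]); yy,xx=np.where(l==i)
    pts=np.c_[xx+x0,yy+y0].astype(np.float32); r=cv2.minAreaRect(pts); print(st[i],r); return r
E
python3 - <<'E'
from h import *
T=np.load("w6.npy"); r=bar("w6",T,(245,140,275,205))
print(plane(ray("wrist",r[0],T),.152)); y=r[0][1]
for dy in (-max(r[1])/2,max(r[1])/2): print(plane(ray("wrist",(r[0][0],y+dy),T),.152))
w=lambda x,y: ray("wrist",((x+.5)/1.5-.5,(y+.5)/1.5-.5),T)
for p in ((332,217),(450,217),(450,280),(332,280)): print(plane(w(*p),.098))
E
```

```text
[  1   9  28  46 469] ((259.5, 171.5), (27.0, 45.0), 0.0)
[0.5924 0.068  0.152 ]
[0.5684 0.0711 0.152 ]
[0.6173 0.0647 0.152 ]
[0.5624 0.024  0.098 ]
[0.5751 0.1205 0.098 ]
[0.6284 0.1154 0.098 ]
[0.6151 0.0152 0.098 ]
```

Call:
send_rows --plan '[[[0,0,-0.004,0.02,0,0.1,0.4],[0,0,0,0,0,0.1,0.4],[0,0,0,0,0,0.1,0.4],[0,0,0,0,0,0.1,0.4],[0,0,0,0,0,0.1,0.4],[0,0,0,0,0,0,0.4],[0,0,0,0,0,0,0.4]]]'

```text
clock: 18.2
position: [0.596, 0.0679, 0.2401]
ee_rot: [0.062, 0.998, -0.0, -0.0]
ft_force: [-0.5, -0.6, 0.6]
grip_width: 0.4
grasp_force: 0.0
```

```bash
python3 - <<'E'
from h import *
im,T=snap("wrist","w7"); np.save("w7.npy",T)
T6=np.load("w6.npy"); w=lambda x,y: ray("wrist",((x+.5)/1.5-.5,(y+.5)/1.5-.5),T6)
r=bar("w7",T,(235,150,285,270)); print(plane(ray("wrist",r[0],T),.152))
r6=bar("w6",T6,(245,140,275,205)); print(tri(ray("wrist",r[0],T),ray("wrist",r6[0],T6)))
go(.596,.068,.145,82.8)
cv2.imwrite("pics/w7v.png",cv2.resize(cv2.convertScaleAbs(im,alpha=1.3),(768,576)))
E
```

```text
[  4  14  41  69 998] ((259.119140625, 198.21165466308594), (39.956809997558594, 67.77940368652344), 1.5911403894424438)
[0.5903 0.0681 0.152 ]
[  1   9  28  46 469] ((259.5, 171.5), (27.0, 45.0), 0.0)
(array([0.5964, 0.0673, 0.13  ]), np.float64(6.506940696010599e-05))
turn [0.0003 0.0008 0.0015] shift before turn [ 0.0036 -0.0006  0.4811] after turn [ 0.003  -0.0004  0.4811] yang 82.92887216397102 [0.5966 0.068  0.2412]
```

View pics/w7v.png

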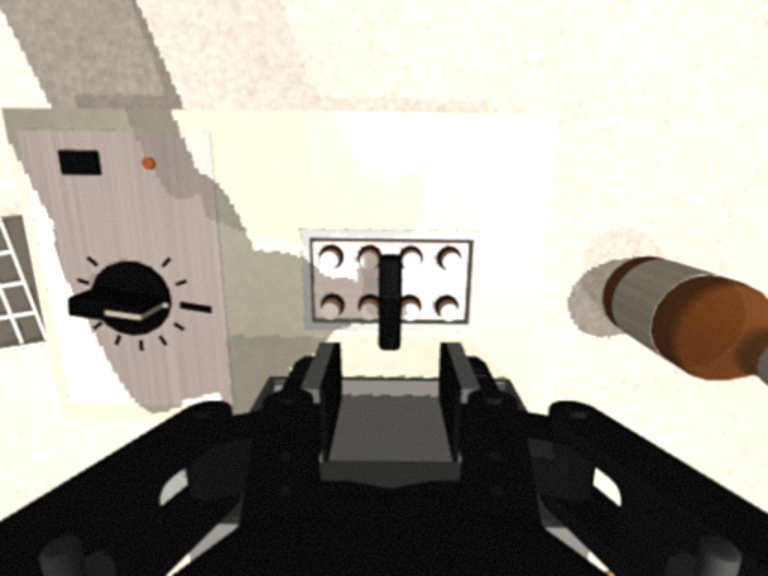

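The crossbar is between the fingers, at (390, rows 255–350). My colour mask also took in the cap shadows, so I'll use the bar's ends instead.

```bash
python3 - <<'E'
from h import *
A,B=np.load("w6.npy"),np.load("w7.npy")
w=lambda T,x,y: ray("wrist",((x+.5)/1.5-.5,(y+.5)/1.5-.5),T)
print(tri(w(A,391,292),w(B,390,349)),tri(w(A,391,226),w(B,390,255)))
for T,ys,x in ((A,(226,292),391),(B,(255,349),390)): print([plane(w(T,x,y),.152) for y in ys])
E
```

```text
(array([0.6183, 0.0654, 0.1508]), np.float64(0.0002462891764351399)) (array([0.572 , 0.0713, 0.1348]), np.float64(0.00042670694016048294))
[array([0.5702, 0.072 , 0.152 ]), array([0.618 , 0.0657, 0.152 ])]
[array([0.5689, 0.0713, 0.152 ]), array([0.6178, 0.0652, 0.152 ])]
```

Call:
send_rows --plan '[[[0,0,0,0.012,0.002,0.1,0.4],[0,0,0,0,0,0.1,0.4],[0,0,0,0,0,0.1,0.4],[0,0,0,0,0,0.1,0.4],[0,0,0,0,0,0.075,0.4],[0,0,0,0,0,0,0.4],[0,0,0,0,0,0,0],[0,0,0,0,0,0,0],[0,0,0,0,0,0,0],[0,0,0,0,0,0,0],[0,0,0,0,0,0,0],[0,0,0,0,0,0,0],[0,0,0,0,0,0,0],[0,0,0,0,0,0,0]]]' --squeeze 60

```text
clock: 19.42
position: [0.5949, 0.0685, 0.1468]
ee_rot: [0.061, 0.998, 0.0, 0.002]
ft_force: [0.9, -1.2, 7.2]
grip_width: 0.124
grasp_force: 63.8
```

Gripped with little force. Lifting slowly.

Call:
send_rows --plan '[[[0,0,0,0,0,-0.02,0],[0,0,0,0,0,-0.03,0],[0,0,0,0,0,-0.03,0],[0,0,0,0,0,-0.03,0],[0,0,0,0,0,-0.03,0],[0,0,0,0,0,-0.03,0],[0,0,0,0,0,-0.03,0],[0,0,0,0,0,-0.03,0],[0,0,0,0,0,-0.03,0],[0,0,0,0,0,-0.03,0],[0,0,0,0,0,0,0]]]'

```text
clock: 20.33
position: [0.5941, 0.0688, 0.2043]
ee_rot: [0.061, 0.998, 0.0, 0.001]
ft_force: [-0.0, 0.2, -4.5]
grip_width: 0.125
grasp_force: 62.1
```

Call:
send_rows --plan '[[[0,0,0,0,0,-0.05,0],[0,0,0,0,0,-0.05,0],[0,0,0,0,0,-0.05,0],[0,0,0,0,0,-0.05,0],[0,0,0,0,0,-0.05,0],[0,0,0,0,0,-0.05,0],[0,0,0,0,0,-0.05,0],[0,0,0,0,0,-0.05,0],[0,0,0,0,0,-0.04,0],[0,0,0,0,0,0,0],[0,0,0,0,0,0,0],[0,0,0,0,0,0,0],[0,0,0,0,0,0,0],[0,0,0,0,0,0,0],[0,0,0,0,0,0,0]]]'

```text
clock: 21.58
position: [0.5935, 0.0686, 0.2903]
ee_rot: [0.061, 0.998, -0.0, -0.0]
ft_force: [0.7, 0.0, -5.9]
grip_width: 0.129
grasp_force: 62.2
```

```bash
python3 - <<'E'
from h import *
im,T=snap("scene","s8"); cv2.imwrite("pics/s8v.png",cv2.resize(cv2.convertScaleAbs(im[60:260,120:400],alpha=1.6),None,fx=2.8,fy=2.8,interpolation=cv2.INTER_CUBIC))
E
```

```text
(no output)
```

View pics/s8v.png

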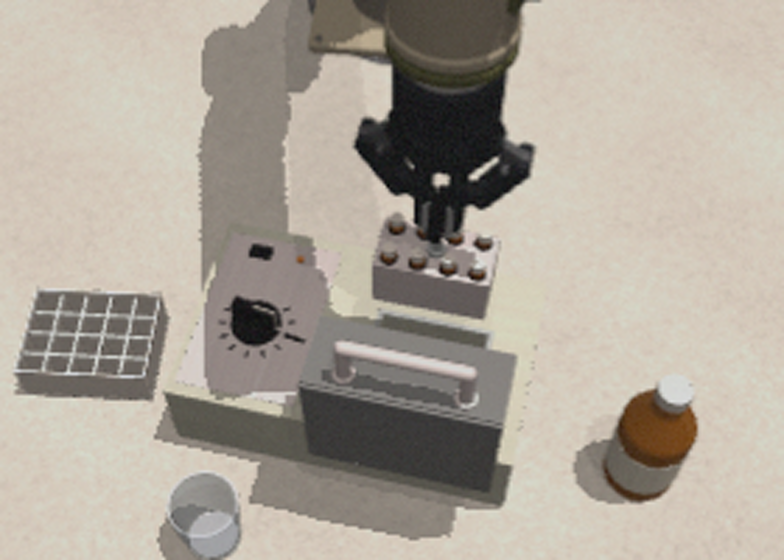

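The block hangs level above the heater at (437,270) and the cover stands upright behind it. The pointer is at the mark, and the bottle, box and beaker haven't moved.

```bash
python3 -c "
from workcell import job
print(job.hand_in())"
```

```text
the job is handed in; nothing more can be done
None
```

The job is handed in, though no verdict came back: the thermostat is at the long mark, the cover stands open, and the block is gripped by its T-handle, level, with its underside about 10 cm above the heater deck.

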